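# Check the sprung corner of a laser mirror mount

## Task

A laser mirror's sprung tilt plate stands on its check base and wants its spring checked: first reset the gauge by pushing the sliding tell-tale tab down the upright scale with a fingertip until it rests on the plate's pointer. Then press the round brass pad on the plate's sprung corner down until the pointer has raised the tell-tale level with the clip on the scale's edge, and let the plate spring right back, so that the tell-tale is left standing at the clip. Only push and press: do not lift or shift the base or the things around it, leave the clip where it is set, and keep off the mirror glass.

Things in the scene. Friction and masses are not known exactly. Their poses are not given: they have to be found in the camera images.
- mount: check base: dark steel plate 140 mm (x) by 320 mm (y), top 16 mm high, loose on rubber feet, 2.4 kg. Origin: centre of its underside; x away from the robot at yaw 0, y along its length to the left, z up; offsets below are in this frame. The mirror plate is at the +y end, the upright scale (60 mm wide, top 126 mm high, face at x = 0 looking to -x) at y = -130 mm.
- plate (a joint): tilt of the aluminium plate (108x95 mm, top 78 mm high) about a pivot line along x at y = +35 mm, 66 mm high; rad, 0 = level at rest, 0.23 = end of travel. Pressing the sprung corner makes it grow; the spring returns it. The pointer's tip, 165 mm beyond the pivot line, rises 1.74 mm per mm of pad travel. Force at the pad: 2 to 4 N at first, 10 to 13 N at the highest clip setting.
- press_pad (a point): centre of the top of the round brass pad (24 mm across, 4 mm proud) on the plate's sprung corner, at x = -34, y = +130 mm, 81.5 mm high at rest, 95 mm from the pivot line; moves with the plate. Press it straight down. The mirror ring's edge is 43 mm from the pad's centre.
- pointer_tip (a point): top of the pointer's end pin, a 6 mm round pin along x under the tell-tale tab, at x = -18, y = -130 mm, 69 mm above the bench at rest; rises as the plate is pressed and carries the tell-tale with it
- telltale (a joint): height of the tell-tale on the scale; m, 0 = reset, resting on the pointer of the level plate, up to 0.045. A friction slide (about 1.2 N): it stays where it is left, is pushed up by the pointer and does not follow it down. Starts high, at 0.034 to 0.042.
- tab (a point): centre of the tell-tale's finger tab: steel, 24 mm (x) by 26 mm (y), 5 mm thick (top 2.5 mm above this point), 28 to 52 mm in front of the scale's face at y = -130 mm; 72 mm high when reset. Push its top straight down to reset it; free space above. A small black needle runs from the tell-tale along the scale's face towards the clip at this height.
- clip (a joint): height of the limit clip on the scale; m, same zero as the tell-tale: the tell-tale is level with the clip when the two values agree. Set between 0.012 and 0.028; held by friction of about 8 N.
- clip_mark (a point): centre of the clip's inner edge: a black clip 10 mm high gripping the scale's outer (-y) edge, standing 6 mm in front of its face; its height is the mark that the tell-tale must reach
- mirror: round mirror glass 41 mm across in a black ring 50 mm across, on top of the plate at about x = +8, y = +75 mm, not to be touched; origin at the centre of its underside
- marker: marker pen with a round barrel, 142 mm long, 16 mm thick, lying in front of the check base; origin at the centre of its underside
- screwdriver_red: screwdriver 209 mm long, 27 mm high, lying behind the check base; origin at the centre of its underside
- shellac_jar: glass jar with a grey lid, 58 mm across, 85 mm tall, standing just beyond the sprung-corner end of the check base; origin at the centre of its underside
- tape_measure: pocket tape measure 33x76x67 mm, standing on the bench to the right; origin at the centre of its underside
- sanding_block: cork-backed wooden sanding block 61x106x29 mm, lying just beyond the scale end of the check base; origin at the centre of its underside

How it is judged:
On the way, in this order (a step that is already met when the one before it is completed fails the run):
1. the tell-tale is pushed down onto the pointer of the level plate (value of joint telltale below 0.004 m and value of joint plate below 0.02 rad), for 0.1 s.
2. the pressed plate's pointer has raised the tell-tale level with the clip (z of tab in the frame of clip_mark between -0.005 and 0.005 m and value of joint plate above 0.04 rad and horizontal distance between pointer_tip and tab below 0.035 m and z of tab in the frame of pointer_tip below 0.006 m), for 0.1 s.
At the end, for the whole second after the job is handed in: The tell-tale stands level with the clip (its tab's middle within 5 mm above or below the clip's middle, which is the clip's own height), the plate has sprung back to level (within 0.012 rad), and all is at rest (z of tab in the frame of clip_mark between -0.005 and 0.005 m and value of joint plate below 0.012 rad and velocity of joint plate between -0.02 and 0.02 rad/s and linear speed of mount below 0.01 m/s); the robot touches nothing.
It fails at once if the check base is lifted or tipped (height (world z) of mount above 0.012 m or angle between mount's own z axis and vertical above 0.06 rad).
It fails at once if the check base is shifted by more than 10 mm (distance of mount from where it was at the start of the episode above 0.01 m).
It fails at once if the clip is moved from its setting (by more than 10 mm, the base's shift included) (distance of clip_mark from where it was at the start of the episode above 0.01 m).
It fails at once if the mirror glass is touched (contact force between anything else and mirror above 0.5 N).
It fails at once if a thing standing or lying around the work is moved by more than 20 mm (distance of any of marker, screwdriver_red, shellac_jar, tape_measure, sanding_block from where it was at the start of the episode above 0.02 m).
It also fails if it takes over 42 s, if anything falls off the work surface, if the arm or the gripper's body presses on something with over 40 N, if the wrist force passes 120 N, or if a joint passes its speed limit or range.

## Robot

A 7-joint arm with a two-finger parallel gripper is mounted at the origin on a cart in front of the work surface, level with it; the furniture and walls round the work are solid. World frame = base frame: x ahead of the robot, y to its left, z up, the work surface at z = 0. Lengths are in m, angles in rad, forces in N, time in s.
With the tool pointing down it reaches from about 0.4 to 0.875 m from the base axis. Payload 4.4 kg.
Tool frame: the origin (TCP) lies at the very end of the fingers, on their centre line; the grasp point (between the pads) lies 19 mm behind it; z points along the fingers, y is the line along which they close (so a half turn about z gives the same grasp; the last joint's range is limited). The gripper opens to 85 mm and grips with 20 to 120 N. Pads are 22 mm wide; open, the fingers measure 114 mm over their backs; the gripper's body (76 mm by 85 mm) begins 54 mm behind the grasp point. The pads swing forward as they close: fully open they stand 13 mm farther back than shut.
Start: joints at [-1.23, 0.628, 0.038, 1.517, -0.027, 0.996, -0.02], TCP at [0.257, 0.597, 0.231] pointing down, gripper open.
Joint ranges: [-3.06, 3.06], [-0.37, 2.12], [-1.25, 1.32], [0.18, 2.47], [-1.1, 4.24], [0.23, 1.98], [-2.94, 2.94]. Speed limits (rad/s): [2.57, 2.57, 3.14, 3.14, 3.14, 3.14, 3.14].

## Interface

Orientations are given as a unit quaternion [x, y, z, w].
In Python, from rig import sensors, optics, job gives the robot as it stands. The module is installed in compiled form; this text tells all that it offers.
- The arm moves only by the tool step_arm, never from a script. Its argument "motion" is a list that holds one entry, the list of rows, each a list of 7 numbers: the shift along the tool's x, y, z in units of 40 mm (1.0 is 40 mm), then the turn, a rotation vector about the tool's x, y, z in rad, then the opening, from 0 (shut) to 1 (fully open). A call has 1 to 20 rows; each row is the pose to reach, as a shift and turn from the pose commanded when the call began, along the tool's axes at that moment; what a row does not reach only later rows make up. A row lasts 1/8 s, in which the tool goes at most 62.5 mm and 10.7 degrees, less where a joint would pass 70% of its speed; a pose out of reach is approached as far as the arm can. A call with a gripper value outside its range is refused whole. The fingers move at their own pace and stop on an object; "squeeze" is the grip in N (left out, the last holds). Time passes only in rows, so rows that repeat a pose let the fingers close. It gives the time, the measured TCP pose, the force, the opening and the grip force at its end, in the units of the state.
- sensors.read_state(): the state, without advancing time (a new reading comes with each control period).
- optics.grab_frame(name): name is "side" or "top" or "wrist"; returns (picture, depth): 384x512x3 uint8, red, green, blue; 384x512 float32, m along the optical axis (not along the pixel's ray), 0 where there is no reading.
- optics.camera_params(name): a dict with "mtx" (3x3 intrinsics, pixels), "k1" (the pictures are not rectified: a ray, as slopes to the right and down, at radius r is drawn at 1 + k1 r^2 times it, then the intrinsics apply), "R" (3x3) and "t" (3): a world point X has camera coordinates R X + t. Camera axes: x right, y down, z forward; pixel columns grow to the right and rows downward; lengths in m; the calibration is good to about 2 mm. A picture is of the moment at which its call begins: read the wrist's pose just before it. camera_params takes no time and is no camera call; for the wrist camera it gives the pose at the moment of the call.
- job.job_done(): hands the job in; it is judged then, once.
The state is a dict: "clock": time; "joint_pos": joint angles; "qd": joint speeds; "joint_torque": joint torques, N m; "eef_pos": TCP position; "eef_rot": TCP orientation; "ft_force": force on the tool from outside, world axes, zero at the start; "ft_torque": the same for the moment, N m; "opening": finger opening in m; "gripper_force": force on a finger pad.
Only numpy, scipy, OpenCV 4.12 (cv2) and the standard library are available. Lean on these libraries where they do the work, as an engineer would, in place of code of your own. Each camera call takes 0.05 s, during which the arm holds its last target. There are 200 camera calls.

## Working session

There is one attempt and no reset: what is moved stays moved. The work goes in short steps, Python scripts to look and compute and a tool call to move; the robot and the scene stay as the last step left them, time stands still between calls to the robot, and variables do not carry over. Pictures are saved under pics/ and viewed, at most 10 in all, crops included, and the job is handed in when it is done.

Besides the shell and the picture viewer there is one more tool, called after "Emit:" as a command line: name --argument value ..., lists and objects as JSON in quotes. step_arm: Moves the arm, as the interface text tells. Its arguments: {"type":"object","properties":{"motion":{"type":"array","items":{"type":"array","items":{"type":"array","items":{"type":"number"}}}},"squeeze":{"type":"number"}},"required":["motion"]}

```bash
mkdir -p pics; cat > h.py <<'E'
import numpy as np, cv2
from rig import sensors, optics, job
def snap(n,f):
    P=optics.camera_params(n); im,d=optics.grab_frame(n)
    cv2.imwrite(f'pics/{f}.png',im[:,:,::-1]); np.savez(f'{f}.npz',im=im,d=d,K=P['mtx'],k1=P['k1'],R=P['R'],t=P['t'])
def ray(f,u,v):
    z=np.load(f+'.npz'); k=float(z['k1'])
    p=cv2.undistortPoints(np.array([[[u,v]]],float),z['K'],np.array([k,0,0,0.]))[0,0]
    return z,p
def px(f,u,v):   # by depth
    z,p=ray(f,u,v); d=np.median(z['d'][int(v)-1:int(v)+2,int(u)-1:int(u)+2])
    return z['R'].T@(np.array([p[0],p[1],1])*d-z['t'])
def pz(f,u,v,h): # by known height
    z,p=ray(f,u,v); o=-z['R'].T@z['t']; r=z['R'].T@np.array([p[0],p[1],1]); return o+r*(h-o[2])/r[2]
def proj(f,X):
    z=np.load(f+'.npz'); return cv2.projectPoints(np.array([X],float),cv2.Rodrigues(z['R'])[0],z['t'],z['K'],np.array([float(z['k1']),0,0,0]))[0][0,0]
E
python3 - <<'E'
from h import *
for n in('side','top'): snap(n,n+'0')
a=cv2.imread('pics/side0.png');b=cv2.imread('pics/top0.png')
for n in('side','top'):
  z=np.load(n+'0.npz');print(n,-z['R'].T@z['t'],z['R'][2])
s=sensors.read_state();print(s)
E
```

```text
side [ 0.35888326 -0.94112688  0.53366064] [ 0.20293787  0.87114704 -0.44712309]
top [ 0.47862434 -0.03154795  1.20749271] [ 0.05173699 -0.01743521 -0.99850854]
{'clock': 0.1, 'joint_pos': array([-1.2297697 ,  0.62927179,  0.03846004,  1.51827508, -0.02697743,
        0.99631251, -0.01999664]), 'qd': array([-0.00047917, -0.0033331 , -0.00109618, -0.00183095, -0.00137373,
       -0.00311842,  0.00127348]), 'joint_torque': array([ 2.57430729e-03, -5.64521670e+01,  1.23017069e+00, -1.93972296e+01,
        1.12554850e-02,  5.38807508e-03,  3.03773732e-05]), 'eef_pos': array([0.25696398, 0.59642974, 0.23046731]), 'eef_rot': array([ 2.02011841e-01,  9.79382689e-01, -8.60574786e-04, -1.53581648e-04]), 'ft_force': array([0.09151237, 0.09033603, 0.28019864]), 'ft_torque': array([ 0.00633096, -0.0696094 ,  0.00948077]), 'gripper_force': 0.0, 'opening': 0.08535905798868526}
```

View pics/side0.png

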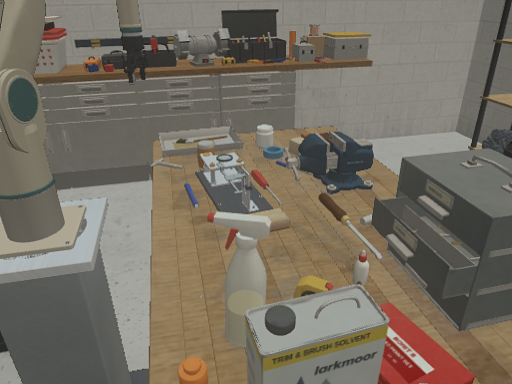

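View pics/top0.png

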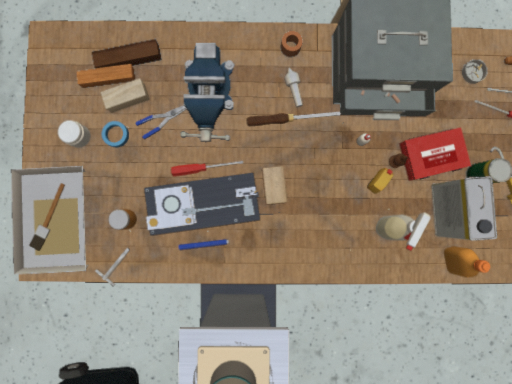

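The top view shows the check base at about (203,204), with the mirror plate at the left (ring at 172,204) and the scale at about (250,205). The jar is at (122,219), the marker at (204,244) and the sanding block at (275,185).

```bash
python3 - <<'E'
from h import *
a=cv2.imread('pics/top0.png')[165:255,135:265];b=cv2.imread('pics/side0.png')[140:230,180:310]
cv2.imwrite('pics/c1.png',np.vstack([cv2.resize(x,(780,540),interpolation=cv2.INTER_CUBIC)[:,:] for x in (a,)]))
for u,v in((147,187),(151,234),(260,214),(255,175),): print(u,v,pz('top0',u,v,0.016), px('top0',u,v))
E
```

```text
147 187 [0.55582652 0.25174441 0.016     ] [0.55620824 0.25314513 0.01010874]
151 234 [0.4214605  0.23759352 0.016     ] [0.42144651 0.23765939 0.01570838]
260 214 [ 0.48120342 -0.07331888  0.016     ] [ 0.48124024 -0.07391517 -0.00100888]
255 175 [ 0.59326476 -0.05811055  0.016     ] [ 0.59495861 -0.05850302 -0.00160465]
```

View pics/c1.png

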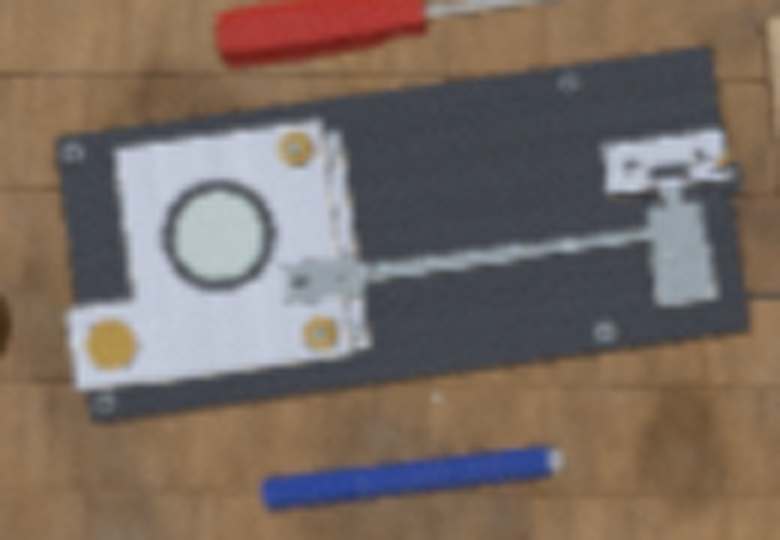

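The enlarged crop shows the base corners at crop (57,137), (97,422), (750,330) and (712,47). The brass pad is at (110,345) and the tell-tale tab is around (685,270). The gripper is clear of all of it.

```bash
python3 - <<'E'
from h import *
c=[(57,137),(97,422),(750,330),(712,47)]; L=[(70,160),(-70,160),(-70,-160),(70,-160)]
W=np.array([pz('top0',135+u/6-.4,165+v/6-.4,.016)[:2] for u,v in c]);L=np.array(L)/1e3
# rigid 2d fit
m=W.mean(0); H=((W-m).T@L); th=np.arctan2(H[1,0]-H[0,1],H[0,0]+H[1,1]); R=np.array([[np.cos(th),-np.sin(th)],[np.sin(th),np.cos(th)]])
print(m,th,(W-m)-L@R.T)
f=lambda x,y:m+R@np.array([x,y])
print('pad',f(-.034,.130),pz('top0',153.0,222.1,.0815),px('top0',153,222))
print('tab',f(-.04,-.13), px('top0',249,210), px('top0',249,213)); print('clip',f(0,-.16))
P=optics.camera_params('wrist');s=sensors.read_state()
from scipy.spatial.transform import Rotation as Ro
T=Ro.from_quat(s['eef_rot']).as_matrix(); C=-P['R'].T@P['t']
print(T,'cam in tool',T.T@(C-s['eef_pos']),(P['R']@T).T,P['mtx'],P['k1'])
E
```

```text
[0.50977692 0.09323135] 0.147748800075821 [[-0.00095426 -0.00173253]
 [ 0.0018112  -0.00297109]
 [ 0.00107337  0.00304182]
 [-0.00193031  0.0016618 ]]
pad [0.45700981 0.2168098 ] [0.45670881 0.21798421 0.0815    ] [0.45695738 0.21823256 0.08040225]
tab [ 0.48935026 -0.04124077] [ 0.49130744 -0.04088232  0.11081777] [ 0.48338806 -0.04092695  0.11342824]
clip [ 0.53333081 -0.06502545]
[[-9.18382385e-01  3.95693537e-01 -6.48523009e-04]
 [ 3.95694065e-01  9.18380951e-01 -1.62361347e-03]
 [-4.68621799e-05 -1.74771472e-03 -9.99998472e-01]] cam in tool [ 0.06771819 -0.00124952 -0.14180797] [[ 5.58607129e-04 -9.64308157e-01 -2.64781923e-01]
 [ 9.99999645e-01  7.05580122e-04 -4.59962427e-04]
 [ 6.30370382e-04 -2.64781572e-01  9.64308209e-01]] [[306.0269702    0.         254.67582298]
 [  0.         306.0269702  187.72923142]
 [  0.           0.           1.        ]] 0.004735550775517144
```

Emit:
step_arm --motion '[[[-0.9,-1.05,0,0,0,-0.04,0],[-1.8,-2.1,0.1,0,0,-0.09,0],[-2.7,-3.1,0.2,0,0,-0.14,0],[-3.6,-4.2,0.2,0,0,-0.18,0],[-4.5,-5.2,0.3,0,0,-0.23,0],[-5.4,-6.2,0.4,0,0,-0.27,0],[-6.3,-7.3,0.4,0,0,-0.32,0],[-7.2,-8.3,0.5,0,0,-0.36,0],[-8.1,-9.4,0.6,0,0,-0.41,0],[-9.0,-10.4,0.6,0,0,-0.46,0],[-9.9,-11.4,0.7,0,0,-0.5,0],[-10.6,-12.2,0.75,0,0,-0.54,0],[-11,-12.7,0.75,0,0,-0.555,0],[-11,-12.7,0.75,0,0,-0.555,0],[-11,-12.7,0.75,0,0,-0.555,0],[-11,-12.7,0.75,0,0,-0.555,0]]]'

```text
clock: 2.1
eef_pos: [0.4599, -0.0423, 0.2013]
eef_rot: [-0.075, 0.997, 0.0, -0.0]
ft_force: [-0.3, 0.6, 0.3]
opening: -0.0001
gripper_force: 0.0
```

Emit:
step_arm --motion '[[[0,0,0,0,-0.15,0,0],[0,0,0,0,-0.3,0,0],[0,0,0,0,-0.45,0,0],[0,0,0,0,-0.5,0,0],[0,0,0,0,-0.5,0,0],[0,0,0,0,-0.5,0,0]]]'

```text
clock: 2.85
eef_pos: [0.439, -0.0571, 0.1825]
eef_rot: [-0.076, 0.982, -0.006, 0.171]
ft_force: [-0.7, -0.6, -0.8]
opening: -0.0003
gripper_force: 0.0
```

```bash
python3 - <<'E'
from h import *
snap('wrist','w1'); a=cv2.imread('pics/w1.png'); cv2.imwrite('pics/w1r.png',cv2.resize(a[::-1,::-1],(768,576),interpolation=cv2.INTER_CUBIC))
E
```

```text
(no output)
```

View pics/w1r.png

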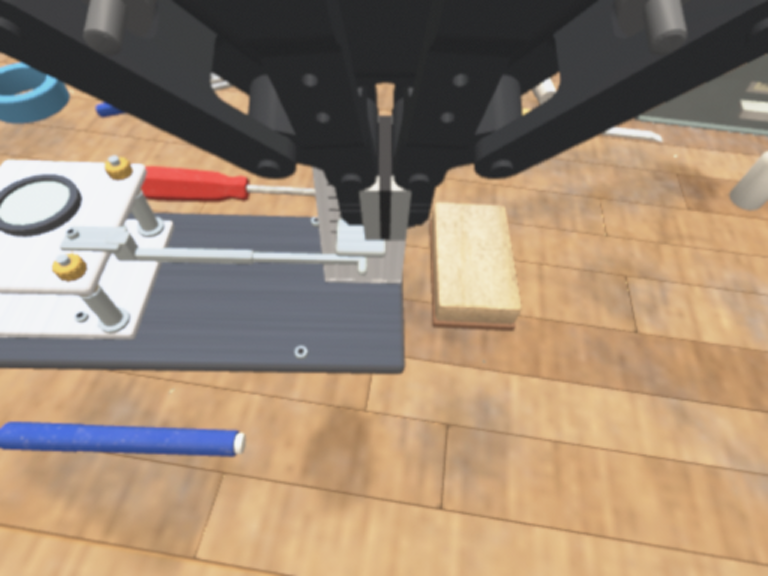

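The fingers hide the scale. The tab is at about (360,235), the pointer pin at (362,265), the sanding block at (475,265) and the marker at (120,438). I'll shift the view left and up.

Emit:
step_arm --motion '[[[0,1,-0.5,0,0.05,0,0],[0,1.8,-0.8,0,0.15,0,0],[0,1.8,-0.8,0,0.15,0,0],[0,1.8,-0.8,0,0.15,0,0],[0,1.8,-0.8,0,0.15,0,0]]]'

```text
clock: 3.52
eef_pos: [0.4167, 0.0119, 0.209]
eef_rot: [-0.074, 0.993, -0.012, 0.096]
ft_force: [-0.8, 0.2, -0.2]
opening: 0.0
gripper_force: 0.0
```

```bash
python3 - <<'E'
from h import *
snap('wrist','w2'); a=cv2.imread('pics/w2.png')[::-1,::-1]
uv=proj('w2',[.53,-.05,.09]);u,v=int(511-uv[0]),int(383-uv[1]); print(u,v)
u0=max(0,min(512-200,u-100));v0=max(0,min(384-150,v-75));print('crop',u0,v0)
cv2.imwrite('pics/w2c.png',cv2.resize(a[v0:v0+150,u0:u0+200],(800,600),interpolation=cv2.INTER_CUBIC))
E
```

```text
327 129
crop 227 54
```

View pics/w2c.png

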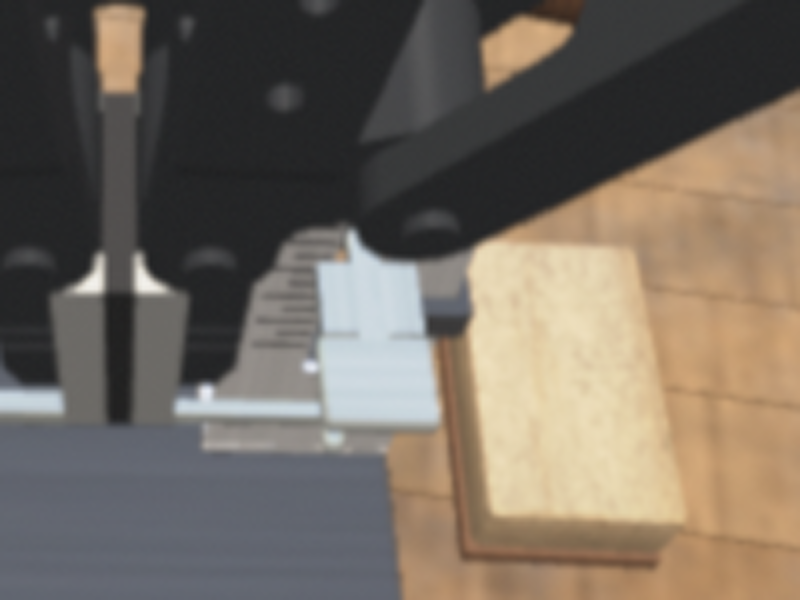

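The crop shows the tab top at about (380,380), with its body behind at (370,290), and the dark clip at about (445,310) to the right of the tab. I'll measure both from depth.

```bash
python3 - <<'E'
from h import *
def q(u,v): return px('w2',511-(227+u/4),383-(54+v/4))
z=np.load('w2.npz')
for n,u in(('clip',440),('clip',455),('tab',380),('tab',410)):
  for v in (range(284,345,8) if n=='clip' else range(270,430,20)): print(n,u,v,q(u,v).round(4),z['im'][int(383-(54+v/4)),int(511-(227+u/4))])
E
```

```text
clip 440 284 [ 0.5313 -0.0575  0.0964] [144 139 135]
clip 440 292 [ 0.5316 -0.0584  0.0932] [135 132 129]
clip 440 300 [ 0.53   -0.0587  0.0921] [101 104 112]
clip 440 308 [ 0.5272 -0.0587  0.0924] [ 94  98 107]
clip 440 316 [ 0.5258 -0.0591  0.0911] [68 68 70]
clip 440 324 [ 0.5257 -0.0599  0.0882] [59 57 57]
clip 440 332 [ 0.5257 -0.0608  0.0851] [70 63 60]
clip 440 340 [ 0.586  -0.0808  0.0063] [118  89  71]
clip 455 284 [ 0.5324 -0.0614  0.0959] [134 131 129]
clip 455 292 [ 0.5328 -0.0623  0.0926] [116 114 115]
clip 455 300 [ 0.5309 -0.0626  0.0919] [ 98 101 110]
clip 455 308 [ 0.5278 -0.0625  0.0925] [ 96 100 109]
clip 455 316 [ 0.5262 -0.0628  0.0914] [68 69 72]
clip 455 324 [ 0.5265 -0.0638  0.088 ] [60 58 58]
clip 455 332 [ 0.5267 -0.0647  0.0847] [80 72 64]
clip 455 340 [ 0.5745 -0.0817  0.0217] [130 109  83]
tab 380 270 [ 0.5182 -0.0392  0.1133] [207 218 225]
tab 380 290 [ 0.5125 -0.0396  0.1132] [205 216 223]
tab 380 310 [ 0.5068 -0.0399  0.1132] [205 217 223]
tab 380 330 [ 0.501  -0.0401  0.1133] [205 217 223]
tab 380 350 [ 0.4955 -0.0404  0.1134] [203 215 222]
tab 380 370 [ 0.4899 -0.0407  0.1136] [203 215 223]
tab 380 390 [ 0.4847 -0.041   0.1134] [201 213 220]
tab 380 410 [ 0.4792 -0.0412  0.1136] [200 213 219]
tab 410 270 [ 0.5199 -0.0463  0.1129] [192 202 211]
tab 410 290 [ 0.5136 -0.0464  0.1134] [199 212 218]
tab 410 310 [ 0.5079 -0.0467  0.1133] [198 210 218]
tab 410 330 [ 0.5026 -0.047   0.1128] [173 183 188]
tab 410 350 [ 0.4969 -0.0472  0.113 ] [202 214 222]
tab 410 370 [ 0.4914 -0.0474  0.1131] [203 215 222]
tab 410 390 [ 0.4859 -0.0476  0.1133] [200 213 220]
tab 410 410 [ 0.4804 -0.0477  0.1136] [201 214 220]
```

Emit:
step_arm --motion '[[[-0.3,-0.4,0,0,0.15,0,0],[-0.6,-1,0,0,0.35,0,0],[-1,-1.8,0,0,0.35,0,0],[-1,-1.8,0,0,0.35,0,0],[-1,-1.8,0,0,0.35,0,0]]]'

```text
clock: 4.2
eef_pos: [0.4658, -0.0522, 0.2195]
eef_rot: [-0.072, 0.994, -0.024, -0.079]
ft_force: [0.3, 0.1, 0.2]
opening: -0.0
gripper_force: 0.0
```

```bash
cat > rel.py <<'E'
import sys; from h import *
from scipy.spatial.transform import Rotation as Ro
s=sensors.read_state();T=Ro.from_quat(s['eef_rot']).as_matrix()
print(s['eef_pos'],T.round(3).tolist(),'shift',(T.T@(np.array(list(map(float,sys.argv[1:4])))-s['eef_pos'])/.04).round(3),s['ft_force'].round(2))
E
python3 rel.py .488 -.043 .12
```

```text
[ 0.46582794 -0.05223528  0.2195069 ] [[-0.977, -0.146, -0.153], [-0.138, 0.989, -0.06], [0.16, -0.037, -0.986]] shift [-0.971  0.24   2.355] [0.27 0.14 0.17]
```

Emit:
step_arm --motion '[[[-0.5,0.12,0.3,-0.037,-0.161,0,0],[-0.97,0.24,1.2,-0.037,-0.161,0,0],[-0.97,0.24,2.0,-0.037,-0.161,0,0],[-0.97,0.24,2.36,-0.037,-0.161,0,0],[-0.97,0.24,2.36,-0.037,-0.161,0,0],[-0.97,0.24,2.36,-0.037,-0.161,0,0]]]'

```text
clock: 4.95
eef_pos: [0.4899, -0.0427, 0.1213]
eef_rot: [-0.072, 0.997, -0.0, 0.002]
ft_force: [-0.1, 0.4, 0.6]
opening: -0.0001
gripper_force: 0.0
```

```bash
python3 rel.py .488 -.043 .0755
```

```text
[ 0.48988951 -0.04272593  0.12134414] [[-0.99, -0.144, 0.004], [-0.144, 0.99, -0.0], [-0.004, -0.001, -1.0]] shift [5.200e-02 1.000e-03 1.146e+00] [-0.1   0.36  0.57]
```

Emit:
step_arm --motion '[[[0.05,0,0.15,0,0,0,0],[0.05,0,0.3,0,0,0,0],[0.05,0,0.45,0,0,0,0],[0.05,0,0.6,0,0,0,0],[0.05,0,0.75,0,0,0,0],[0.05,0,0.9,0,0,0,0],[0.05,0,1.0,0,0,0,0],[0.05,0,1.08,0,0,0,0],[0.05,0,1.12,0,0,0,0],[0.05,0,1.12,0,0,0,0],[0.05,0,1.12,0,0,0,0]]]'

```text
clock: 6.32
eef_pos: [0.487, -0.0436, 0.0754]
eef_rot: [-0.072, 0.997, -0.0, 0.001]
ft_force: [0.1, -0.5, 0.1]
opening: -0.0001
gripper_force: 0.0
```

Emit:
step_arm --motion '[[[0,0,-0.5,0,0,0,0],[0,0.5,-1.5,0,0,0,0],[0,1.5,-2.5,0,0,0,0],[0,1.75,-2.5,0,0,0,0],[0,1.75,-2.5,0,0,0,0],[0,1.75,-2.5,0,0,0,0]]]'

```text
clock: 7.08
eef_pos: [0.4764, 0.0243, 0.1743]
eef_rot: [-0.071, 0.997, -0.001, -0.0]
ft_force: [-0.0, -0.5, 0.3]
opening: -0.0003
gripper_force: 0.0
```

```bash
python3 - <<'E'
from h import *
snap('wrist','w3')
for x,y in((.483,-.043),(.488,-.043),(.486,-.048)):
  uv=proj('w3',[x,y,.0745]);print(uv,px('w3',*uv))
E
python3 rel.py .457 .2178 .10
```

```text
[173.2582619  186.57915547] [ 0.48300968 -0.04300748  0.0744684 ]
[172.81540512 192.39152525] [ 0.48808688 -0.04306293  0.07423431]
[166.89346184 189.23485124] [ 0.48615512 -0.04812536  0.07401328]
[0.47644849 0.02435843 0.17426134] [[-0.99, -0.141, -0.001], [-0.141, 0.99, -0.001], [0.001, -0.001, -1.0]] shift [-0.204  4.859  1.85 ] [ 0.41 -0.25  0.21]
```

Emit:
step_arm --motion '[[[0,1,0,0,0,0,0],[-0.1,2.2,0,0,0,0,0],[-0.2,3.4,0,0,0,0,0],[-0.2,4.5,0,0,0,0,0],[-0.2,4.86,0,0,0,0,0],[-0.2,4.86,0,0,0,0,0],[-0.2,4.86,0,0,0,0,0]]]'

```text
clock: 8.0
eef_pos: [0.4575, 0.217, 0.1746]
eef_rot: [-0.071, 0.998, -0.001, 0.0]
ft_force: [0.4, 0.5, -0.2]
opening: 0.0
gripper_force: 0.0
```

```bash
python3 - <<'E'
from h import *
snap('wrist','w4'); a=cv2.imread('pics/w4.png')
uv=proj('w4',[.457,.2178,.0815]);print(uv,px('w4',*uv))
b=cv2.inRange(cv2.cvtColor(a,cv2.COLOR_BGR2HSV),(12,90,90),(32,255,255)); m=np.zeros_like(b);cv2.circle(m,(int(uv[0]),int(uv[1])),35,255,-1);b&=m
y,x=np.nonzero(b);print(len(x),x.mean(),y.mean(),x.min(),x.max(),y.min(),y.max(),pz('w4',x.mean(),y.mean(),.0815))
cv2.circle(a,(int(uv[0]),int(uv[1])),2,(0,0,255),-1);cv2.imwrite('pics/w4a.png',a[::-1,::-1])
E
python3 rel.py .457 .2178 .09
```

```text
[257.03039971 191.83870462] [0.45717222 0.21782728 0.08089725]
702 262.5441595441595 190.47150997150996 244 292 176 210 [0.45525118 0.22199121 0.0815    ]
[0.45755907 0.21708479 0.17470453] [[-0.99, -0.14, 0.001], [-0.14, 0.99, -0.002], [-0.001, -0.003, -1.0]] shift [0.013 0.025 2.118] [-0.04  0.26  0.22]
```

View pics/w4a.png

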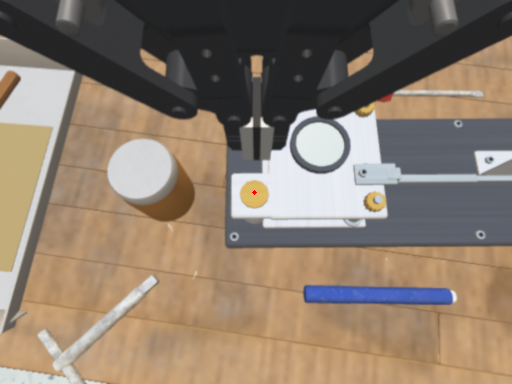

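The red dot sits on the brass pad at (254,193). The jar is clear at (143,170), and so is the mirror at (320,145).

Emit:
step_arm --motion '[[[0.01,0.02,0.7,0,0,0,0],[0.01,0.02,1.4,0,0,0,0],[0.01,0.02,1.9,0,0,0,0],[0.01,0.02,2.2,0,0,0,0],[0.01,0.02,2.28,0,0,0,0],[0.01,0.02,2.34,0,0,0,0],[0.01,0.02,2.4,0,0,0,0],[0.01,0.02,2.45,0,0,0,0],[0.01,0.02,2.5,0,0,0,0],[0.01,0.02,2.5,0,0,0,0],[0.01,0.02,2.5,0,0,0,0]]]'

```text
clock: 9.43
eef_pos: [0.4572, 0.2208, 0.0761]
eef_rot: [-0.072, 0.997, 0.0, 0.002]
ft_force: [-1.3, 0.5, 4.6]
opening: -0.0
gripper_force: 2.7
```

Emit:
step_arm --motion '[[[0,0,0.05,0,0,0,0],[0,0,0.09,0,0,0,0],[0,0,0.1,0,0,0,0],[0,0,0.1,0,0,0,0]]]'

```text
clock: 9.93
eef_pos: [0.4571, 0.2211, 0.0723]
eef_rot: [-0.072, 0.997, 0.0, 0.002]
ft_force: [-1.4, -0.1, 8.0]
opening: -0.0001
gripper_force: 4.2
```

```bash
python3 - <<'E'
from h import *
s=sensors.read_state();print(s['eef_pos'],s['ft_force'])
snap('top','t5')
for x,y in((.483,-.043),(.488,-.043),(.486,-.047)):
  uv=proj('t5',[x,y,.09]);print(px('t5',*uv))
for x,y in((.501,-.042),(.483,-.043)):  # baseline: start image, tab .1133
  print(px('top0',*proj('top0',[x,y,.1133])))
E
```

```text
[0.45714967 0.2211166  0.07233143] [-1.39792236 -0.13167135  7.95309446]
[ 0.48300149 -0.04300391  0.08961846]
[ 0.48801517 -0.04301853  0.08819167]
[ 0.48601092 -0.04702287  0.08834614]
[ 0.50105239 -0.04202447  0.11073795]
[ 0.48299942 -0.04299849  0.11344427]
```

Emit:
step_arm --motion '[[[0,0,0.01,0,0,0,0],[0,0,0.015,0,0,0,0],[0,0,0.015,0,0,0,0],[0,0,0.015,0,0,0,0],[0,0,-0.05,0,0,0,0],[0,0,-0.12,0,0,0,0],[0,0,-0.19,0,0,0,0],[0,0,-0.27,0,0,0,0],[0,0,-0.4,0,0,0,0],[0,0,-1,0,0,0,0],[0,0,-2,0,0,0,0],[0,-1,-2.5,0,0,0,0],[0,-2.4,-2.5,0,0,0,0],[0,-3.8,-2.5,0,0,0,0],[0,-4.8,-2.5,0,0,0,0],[0,-4.8,-2.5,0,0,0,0],[0,-4.8,-2.5,0,0,0,0]]]'

```text
clock: 12.1
eef_pos: [0.4839, 0.0307, 0.1715]
eef_rot: [-0.072, 0.997, 0.0, 0.001]
ft_force: [-0.4, -0.6, -0.4]
opening: 0.0
gripper_force: 0.0
```

```bash
python3 - <<'E'
from h import *
s=sensors.read_state();print(s['eef_pos'],s['ft_force'])
snap('wrist','w6')
for x,y in((.483,-.043),(.488,-.043),(.486,-.047)): print(px('w6',*proj('w6',[x,y,.09])))
for x,y in((.528,-.0595),(.528,-.062),(.53,-.061)): print('clip',px('w6',*proj('w6',[x,y,.092])))
print('pad',px('w6',*proj('w6',[.457,.218,.0815])))
a=cv2.imread('pics/w6.png')[::-1,::-1];u,v=proj('w6',[.51,-.05,.09]);u,v=int(511-u),int(383-v);u0=min(max(u-80,0),352);v0=min(max(v-60,0),264);print(u,v)
cv2.imwrite('pics/w6c.png',cv2.resize(a[v0:v0+120,u0:u0+160],(800,600),interpolation=cv2.INTER_CUBIC))
E
```

```text
[0.48386413 0.0306606  0.17147434] [-0.44635933 -0.63584704 -0.42093082]
[ 0.48284638 -0.04285467  0.09051324]
[ 0.48809147 -0.0430805   0.08971569]
[ 0.48590679 -0.04691026  0.09029805]
clip [ 0.52772463 -0.05930371  0.09254476]
clip [ 0.52767369 -0.0617601   0.09264555]
clip [ 0.52995847 -0.06097037  0.09208072]
pad [0.45715976 0.21877469 0.08059273]
363 169
```

View pics/w6c.png

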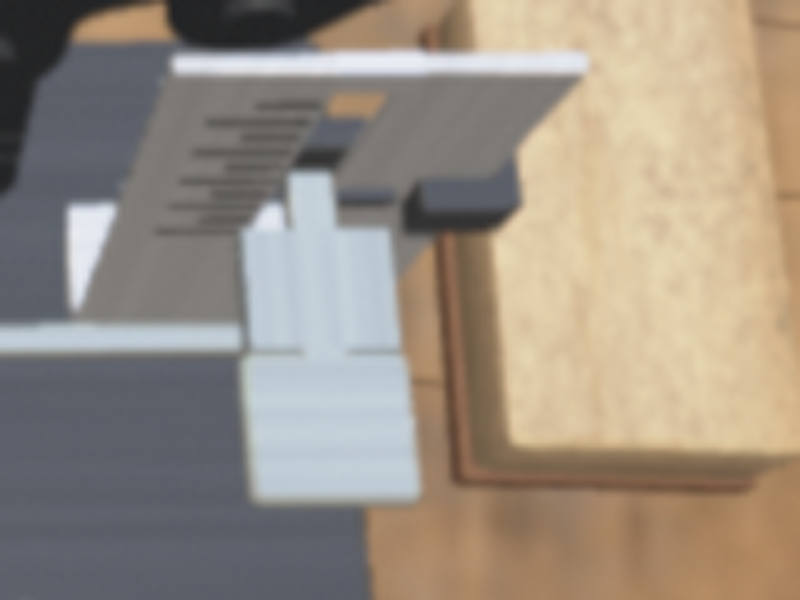

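The crop shows the needle at (365,197), level with the clip at (465,200). By depth the tab middle is at about 87.7 mm and the clip middle at about 87.4 mm. The pad is back at its rest height and the gripper touches nothing.

```bash
python3 -c "from rig import job; print(job.job_done())"
```

```text
the job is handed in; nothing more can be done
None
```

The job is handed in: I reset the tell-tale onto the pointer, then pressed the pad and let the plate spring back, leaving the tell-tale within about 1 mm of the clip by depth reading (limit 5 mm); no verdict was returned.

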